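Index a plaque to the stamp by its thumb lever

ROBOT

A 6-joint arm with a two-finger parallel gripper is mounted at the origin on the work surface. World frame = base frame: x ahead of the robot, y to its left, z up, the work surface at z = 0. Lengths are in mm, angles in rad, forces in N, time in s.
With the tool pointing down it reaches from about 275 to 825 mm from the base axis. Payload 5.2 kg.
Tool frame: the origin (TCP) lies at the very end of the fingers, on their centre line; the grasp point (between the pads) lies 19 mm behind it; z points along the fingers, y is the line along which they close (so a half turn about z gives the same grasp; the last joint's range is limited). The gripper opens to 93 mm and grips with 3 to 60 N. Pads are 15 mm wide; open, the fingers measure 128 mm over their backs; the gripper's body (75 mm by 188 mm) begins 65 mm behind the grasp point.
Start: joints at [0.898, 0.259, 1.535, -0, 1.348, -0.203], TCP at [248.97, 490.428, 218.653] pointing down, gripper open.
Joint ranges: [-3.14, 3.14], [-0.91, 2.08], [0.19, 2.58], [-1.22, 4.36], [0.22, 2.71], [-3.12, 3.12]. Speed limits (rad/s): [2.57, 2.57, 3.14, 3.14, 3.14, 3.14].

INTERFACE

Orientations are given as [roll, pitch, yaw] about the fixed x, y, z axes, in that order (R = Rz(yaw) Ry(pitch) Rx(roll)).
In Python, from bench import robot gives the robot as it stands. The module is installed in compiled form; this text tells all that it offers. Calls block until the motion is done:
- robot.move_ptp(position, orientation): joint-space move of the TCP to a pose.
- robot.move_linear(position, ori=None, speed=150, f_stop=None): straight line of the TCP; ori=None keeps the orientation; speed is the mean speed in mm/s. With f_stop (N) it stops when the force on the tool has changed by that much, and returns True; else False.
- robot.move_j(angles): joint-space move.
- robot.move_gripper(opening): opening from 0.0 (shut) to 1.0 (fully open); the grip force is fixed at half the most; returns when the fingers have stopped.
- robot.sleep(seconds).
- robot.inverse_kinematics(position, orientation): joint angles nearest the present ones, or None.
- robot.get_image(name): name is "scene" or "top" or "wrist"; returns a dict with "img" (480x640x3 uint8, blue, green, red), "fovy" (degrees; the focal length in pixels is half the picture's height over the tangent of half this angle, whatever the lens; pixels are square), "cx", "cy" (the principal point, pixels), "k1" (the pictures are not rectified: a ray, as slopes to the right and down, at radius r is drawn at 1 + k1 r^2 times it, then the intrinsics apply), "eye" and "orientation" of the camera in the world. Camera axes: x right, y down, z forward; pixel columns grow to the right and rows downward; lengths in mm; the calibration is good to about 2 mm. A picture is of the moment at which its call begins. There is no depth.
A pose or a line that the arm cannot do raises robot.MotionError and nothing moves.
- robot.hand_in(): hands the job in; it is judged then, once.
Readings, each from a call of its own:
- robot.current_t(): time.
- robot.current_qpos(): joint angles.
- robot.current_joint_vel(): joint speeds.
- robot.current_joint_efforts(): joint torques, N m.
- robot.current_tcp_pos(): TCP position.
- robot.current_eef_rot(): TCP orientation.
- robot.current_contact_force(): force on the tool from outside, world axes, zero at the start.
- robot.current_ft_torque(): the same for the moment, N m.
- robot.current_gripper_width(): opening from 0.0 (shut) to 1.0 (fully open).
- robot.current_finger_force(): force on a finger pad.
Only numpy, scipy, OpenCV 4.12 (cv2) and the standard library are available. Lean on these libraries where they do the work, as an engineer would, in place of code of your own. Each camera call takes 0.05 s, during which the arm holds its last target. There are 200 camera calls.

TASK

Bring the plaque's tab under the stamp by clicking the jig's thumb lever: each stroke turns the table one 24-degree notch, so feel for each click, let the lever spring right back, and stop at the right count, not one click past it; never force the lever against its stop (14 N at most) and never turn the table or plaque by hand. With the tab under it, press the stamp's button down until its foot meets the plaque, gently (20 N at most), and let it rise; stamp nowhere else, and leave the other things on the table as they are.

Things in the scene. Friction and masses are not known exactly. Their poses are not given: they have to be found in the camera images.
- jig: Indexing decorating jig, fixed. Origin on the table under the turntable's vertical axis; z up. Aluminium base 170 mm across, 26 mm high, turntable above it; on its +y side a white post (34 x 24 mm, 125 to 149 mm from the axis, 128 mm high) whose arm carries the stamp; on its -y side the thumb lever.
- turntable (a joint): Angle of the turntable (rad), growing counter-clockwise seen from above. 0 = tab under the stamp, negative = that far still to go. A spring detent holds it in notches 24 degrees (0.419) apart: 0, -0.419, -0.838 ..., all shifted by up to 0.095 on one jig. Within 0.5 s of the start it springs into the nearest notch, 2 to 4 clicks short of 0. The lever drives it forwards only.
- turntable_nut (a point): Top of the steel nut in the middle of the turntable, on its axis, 70 mm above the table. The nut holds a grey-green round plaque (144 mm across, top face 62 mm above the table) on the aluminium disc (156 mm across).
- tab (a point): Middle of the top face of the plaque's one projecting tab (38 mm wide, reaching 98 mm from the axis); the point lies 85 mm from the axis, 62 mm above the table, and turns with the turntable.
- thumb_lever (a joint): Angle of the thumb lever (rad) about the turntable's axis: 0 = at rest, grows counter-clockwise seen from above, at most 0.55. A spring brings it back when let go and its pawl rides back over one ratchet tooth without turning the table. It must come back below 0.02 to catch the next tooth. One full stroke turns the table exactly one notch.
- lever_pad (a point): Centre of the top edge of the lever's upright black paddle, 88 mm above the table, 135 mm from the axis. Paddle: 58 mm tall (30 to 88 mm up), 28 mm wide radially, 8 mm thick. At rest the lever points along the jig's -y, turned 0.27 rad clockwise (towards -x). Site x: outwards along the lever; point y: the way to push (away from the robot), on the face towards the robot.
- lever_root (a point): Hub of the lever on the turntable's axis, 33 mm up. Feel at the paddle: 3 to 29 mm of free play (about 2 N), then the detent (4 to 8 N), which gives way suddenly (the click) 31 to 58 mm from rest; about 3 mm farther a rubber stop, where the force climbs about 6 N per mm. These places differ from jig to jig and can only be felt. Over 14 N harms the ratchet.
- stamp (a joint): How far the stamp is pressed down (m): 0 = up, 0.014 = its foot on the plaque (end stop). Its spring takes 2 N to start and 6 N all the way down, and lifts it again when let go. The button sits on a rubber cushion that yields 1 mm per 2.5 N on top of this, so against the end stop the force climbs at that rate.
- stamp_top (a point): Centre of the top of the stamp's round black button (32 mm across, 12 mm high), 153 mm above the table when up; 85 mm from the axis on the jig's +y side.
- paint_jar: Glass paint jar, 52 mm across, 62 mm high; origin under its centre. A bystander: leave alone.
- brush: Paint brush 190 mm long, lying flat; origin under its middle. A bystander: leave alone.
- tape: Roll of masking tape 72 mm across, 22 mm high; origin under its centre. A bystander: leave alone.
- water_bottle: Clear water bottle 64 mm across, 210 mm high; origin under its centre. A bystander: leave alone.
- paper_cup: Brown paper cup 80 mm across, 95 mm high; origin under its centre. A bystander: leave alone.
- plaque_blank: Flat grey-green board 130 x 200 x 10 mm; origin under its centre. A bystander: leave alone.
- phone: Black telephone 75 x 150 x 9 mm, lying flat; origin under its centre. A bystander: leave alone.

How it is judged (in metres and radians):
On the way, in this order (a step that is already met when the one before it is completed fails the run):
1. the tab is brought under the stamp, the table at rest in its notch and the lever sprung back (value of joint turntable between -0.16 and 0.16 rad and value of joint thumb_lever below 0.02 rad and value of joint stamp below 0.003 m), for 0.2 s.
2. the stamp is pressed down on the tab (value of joint turntable between -0.16 and 0.16 rad and value of joint stamp above 0.012 m), for 0.1 s.
At the end, for the whole second after the job is handed in: The turntable rests in the notch that puts the tab under the stamp (within 0.16 rad, less than half a notch), the lever has sprung back (below 0.02 rad) and the stamp is up again (less than 3 mm down), after having been pressed at least 12 mm down there (all of step 1); the robot touches nothing.
It fails at once if the lever is pushed with more than 14 N or the stamp with more than 20 N (contact force between any of the fingers, the arm and thumb_lever above 14 N or contact force between any of the fingers, the arm and stamp above 20 N).
It fails at once if the robot touches the turntable or the plaque (contact force between any of the fingers, the arm and turntable above 0.5 N).
It fails at once if the table is clicked past the stamp (value of joint turntable above 0.25 rad).
It fails at once if the stamp is pressed while the tab is not under it (value of joint stamp above 0.005 m and not (value of joint turntable between -0.16 and 0.16 rad)).
It fails at once if a bystander is disturbed (moved by more than 20 mm) (distance of any of paint_jar, brush, tape, water_bottle, paper_cup, plaque_blank, phone from where it was at the start of the episode above 0.02 m).
It also fails if it takes over 67 s, if anything falls off the work surface, if the arm or the gripper's body presses on something with over 40 N, if the wrist force passes 120 N, or if a joint passes its speed limit or range.

## Working session

There is one attempt and no reset: what is moved stays moved. The work goes in short steps, each a Python script; the robot and the scene stay as the last script left them, time stands still between calls to the robot, and variables do not carry over. Pictures are saved under pics/ and viewed, at most 10 in all, crops included, and the job is handed in when it is done.

```bash
mkdir -p pics; python3 - <<'E'
from bench import robot
import cv2
for n in("scene","top"):
    d=robot.get_image(n); cv2.imwrite(f"pics/{n}0.png",d["img"]); print(n,{k:v for k,v in d.items() if k!="img"})
print(robot.current_t(),robot.current_eef_rot(),robot.current_contact_force())
E
```

```text
scene {'fovy': 57.39277238501051, 'cx': 325.32871455092106, 'cy': 234.04286662812885, 'k1': -0.09321067947537286, 'eye': array([902.37515786, 397.71404956, 983.42297983]), 'orientation': array([-2.57890717, -0.01231735,  2.50211567])}
top {'fovy': 50.123576414323225, 'cx': 318.7495344606547, 'cy': 236.4100918441929, 'k1': -0.03317177691867239, 'eye': array([ 348.04916424,  -18.2599359 , 1403.45323322]), 'orientation': array([-2.99167502,  0.00958025, -1.55240698])}
0.1 [-3.13998964e+00 -2.85660652e-04  2.67179956e+00] [ 0.32999371  0.24216866 -0.79108912]
```

View pics/scene0.png

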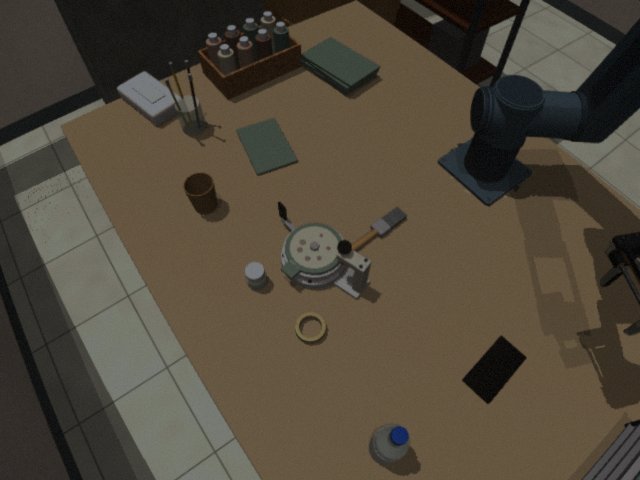

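View pics/top0.png

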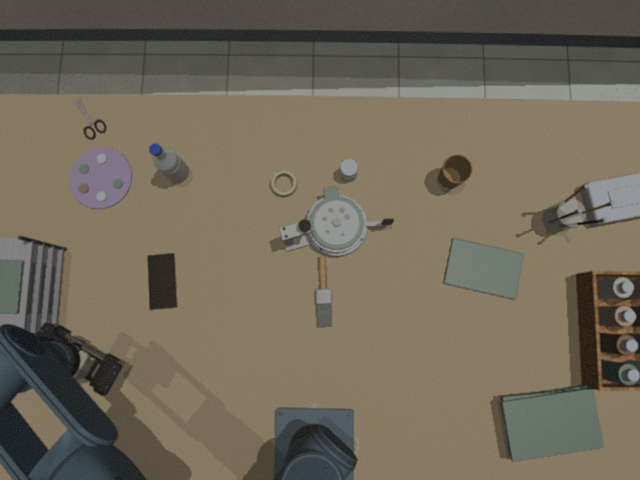

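The scene picture shows the nut at about (315,245), button (345,247), tab (290,270) and paddle (283,210). In the top picture they are at nut (336,222), button (305,226), paddle (388,222) and tab (331,192). I'll enlarge both now that the table has settled.

```bash
cat > h.py <<'E'
import numpy as np, cv2
from scipy.spatial.transform import Rotation as Rot
def cam(d):
    f=240/np.tan(np.radians(d["fovy"])/2)
    R=Rot.from_euler("xyz",d["orientation"]).as_matrix()
    K=np.array([[f,0,d["cx"]],[0,f,d["cy"]],[0,0,1.]]); return K,np.array([d["k1"],0,0,0.]),R,np.array(d["eye"])
def ray(d,uv):
    K,D,R,e=cam(d); p=cv2.undistortPoints(np.array([[uv]],float),K,D)[0,0]
    return e,R@np.array([p[0],p[1],1])
def at_z(d,uv,z):
    e,r=ray(d,uv); return e+r*(z-e[2])/r[2]
def proj(d,P):
    K,D,R,e=cam(d); rv=cv2.Rodrigues(R.T)[0]
    return cv2.projectPoints(np.array(P,float).reshape(-1,1,3),rv,-R.T@e,K,D)[0].reshape(-1,2)
E
python3 - <<'E'
from bench import robot
import cv2,pickle
robot.sleep(0.5)
D={n:robot.get_image(n) for n in("scene","top")}
pickle.dump(D,open("d1.pkl","wb"))
c=cv2.resize(D["top"]["img"][170:270,270:403],None,fx=6,fy=6,interpolation=cv2.INTER_CUBIC);cv2.imwrite("pics/topz.png",c)
c=cv2.resize(D["scene"]["img"][195:300,260:400],None,fx=5.7,fy=5.7,interpolation=cv2.INTER_CUBIC);cv2.imwrite("pics/scz.png",c)
E
```

```text
(no output)
```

View pics/topz.png

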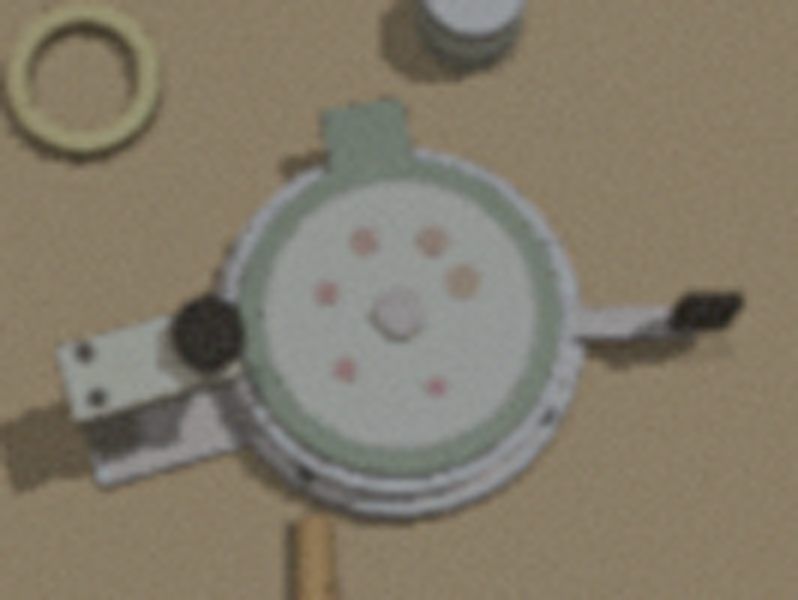

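View pics/scz.png

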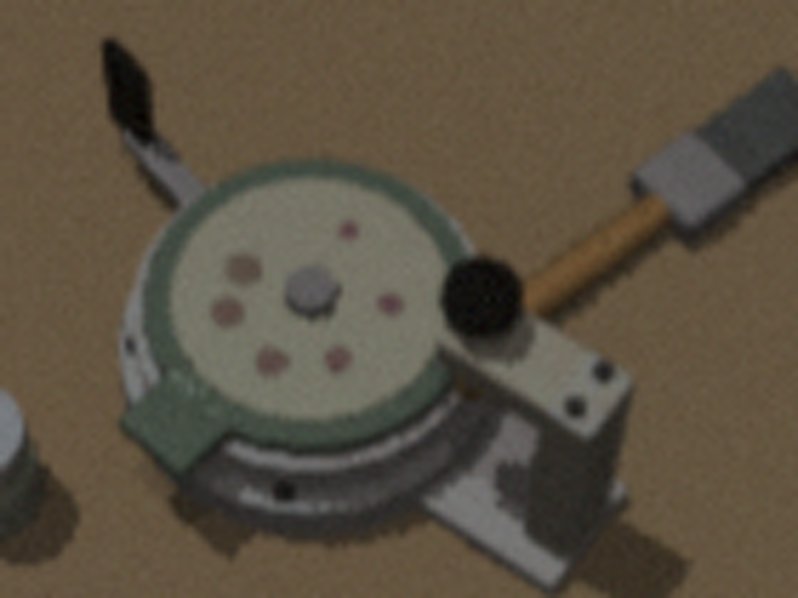

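In the top crop I read nut (336.3,222), button (304.7,225.7), tab (331.3,192.2) and paddle top (389,220.5). In the scene crop they are nut (314.7,245.5), button (344.7,247.1), tab (291.2,268.7) and paddle top (about 279.5,203).

```bash
python3 - <<'E'
import pickle,numpy as np
from h import *
D=pickle.load(open("d1.pkl","rb")); P={}
for n,px in dict(top=dict(nut=(336.3,222,70),stamp=(304.7,225.7,153),tab=(331.3,192.2,62),pad=(389,220.5,88)),
 scene=dict(nut=(314.7,245.3,70),stamp=(344.7,246.9,153),tab=(291.2,268.7,62),pad=(280,203,88))).items():
    for k,(u,v,z) in px.items():
        P[n,k]=at_z(D[n],(u,v),z)[:2]; d=P[n,k]-P[n,"nut"]
        print(n,k,P[n,k].round(1),"r",np.hypot(*d).round(1),"ang",np.degrees(np.arctan2(d[1],d[0])).round(1))
E
```

```text
top nut [588.4 -47.4] r 0.0 ang 0.0
top stamp [562.9  32.4] r 83.8 ang 107.8
top tab [670.7 -33.1] r 83.5 ang 9.8
top pad [ 591.5 -184.1] r 136.7 ang -88.7
scene nut [589.6 -47.2] r 0.0 ang 0.0
scene stamp [567.1  35.6] r 85.7 ang 105.2
scene tab [669.5 -31.7] r 81.4 ang 10.9
scene pad [ 593.6 -191. ] r 143.8 ang -88.4
```

The fixes agree to about 3 mm: axis at (589,−47), stamp at about 106.5°, tab at about 10.3°. That is 96° apart, so 4 clicks. The lever rests at about −89°, as expected. I'll shut the fingers and go behind the paddle.

```bash
cat >> h.py <<'E'
C=np.array([589.,-47.3]); A0=np.radians(-89); G=21.5
def pose(s,z=48.):
    a=A0+s/135; u=np.array([np.cos(a),np.sin(a)]); t=np.array([-u[1],u[0]])
    p=C+135*u-G*t
    return [p[0],p[1],z],[np.pi,0,np.pi/2+a-A0],t
E
python3 - <<'E'
from bench import robot
import numpy as np
from h import *
robot.move_gripper(0.0)
p,o,t=pose(-20)
robot.move_ptp([p[0],p[1],215],o); print(robot.current_t(),robot.current_tcp_pos(),robot.current_qpos())
robot.move_linear(p,speed=200); print(robot.current_t())
f0=np.array(robot.current_contact_force()); print(f0)
for i in range(3):
    p,o,t=pose(-19+i); robot.move_linear(p,o,speed=30); print(robot.current_t(),(robot.current_contact_force()-f0)[:2]@t)
d=robot.get_image("wrist"); e=robot.get_image("scene"); im=e["img"][180:300,240:400]
cv2.imwrite("pics/s2.png",np.hstack([cv2.resize(d["img"],(400,300)),cv2.resize(im,(400,300),interpolation=cv2.INTER_CUBIC)]))
E
```

```text
4.7417 [ 550.32259578 -177.3832235   215.08165319] [-5.04810103e-01  3.11417783e-01  1.47135019e+00  2.82004651e-04
  1.35876526e+00 -3.58110365e-01]
5.725
[-0.24595143  0.16244494  0.39069823]
5.975 0.11516244739079343
6.225 -0.20996024400297444
6.475 -0.5600699471041829
```

View pics/s2.png

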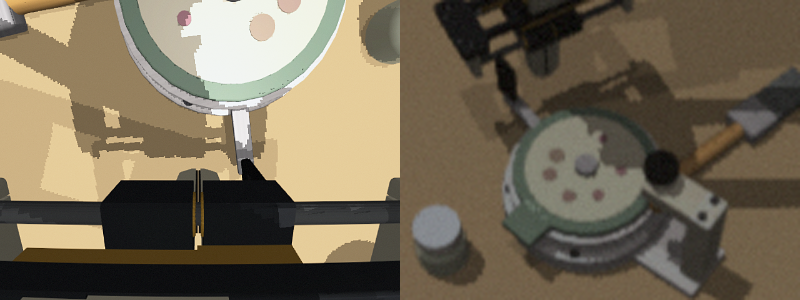

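The wrist view shows the closed fingers just behind the black paddle at about (250,170), and the plaque is untouched. First stroke now, in small steps with force feedback.

```bash
cat >> h.py <<'E'
def stroke(robot,s0,fast_to,coarse=1.5,fine=0.8,log=True):
    p,o,t=pose(s0); robot.move_linear(p,o,speed=100); robot.sleep(.1)
    f0=np.mean([robot.current_contact_force() for _ in range(3)],0)
    s=s0; mx=0; L=[]; 
    while s<s0+90:
        if s<fast_to-1: s=min(s+6,fast_to)
        else: s+=fine if mx>3.2 else coarse
        p,o,t=pose(s); robot.move_linear(p,o,speed=40)
        F=-(np.array(robot.current_contact_force())-f0)[:2]@t; L.append((round(float(s),1),round(float(F),1)))
        if mx>3.6 and F<mx-2: r="click"; break
        if F>9.5: r="limit"; break
        mx=max(mx,F)
    else: r="none"
    if log: print(L)
    print(r,s,robot.current_t()); return r,s,f0
E
python3 - <<'E'
from bench import robot
from h import *
r,s,f0=stroke(robot,-18,-18)
d=robot.get_image("top"); cv2.imwrite("pics/t3.png",cv2.resize(d["img"][170:270,270:403],None,fx=3,fy=3,interpolation=cv2.INTER_CUBIC))
E
```

```text
[(-16.5, -0.1), (-15.0, 0.1), (-13.5, 0.6), (-12.0, -0.3), (-10.5, 0.5), (-9.0, -0.0), (-7.5, 0.5), (-6.0, 0.2), (-4.5, 0.2), (-3.0, -0.5), (-1.5, -0.2), (0.0, 0.5), (1.5, -0.7), (3.0, 1.0), (4.5, 0.9), (6.0, 1.7), (7.5, 1.2), (9.0, 1.6), (10.5, 2.4), (12.0, 1.4), (13.5, 2.3), (15.0, 1.7), (16.5, 1.5), (18.0, 1.5), (19.5, 2.2), (21.0, 2.9), (22.5, 3.9), (23.3, 4.9), (24.1, 5.7), (24.9, 5.3), (25.7, 4.2), (26.5, 5.3), (27.3, 4.3), (28.1, 3.4)]
click 28.100000000000005 15.425
```

View pics/t3.png

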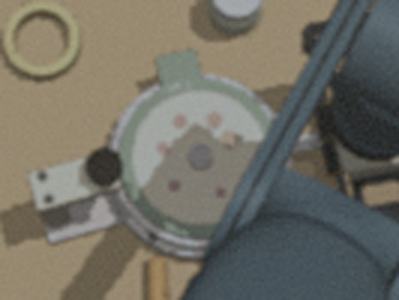

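That was a false click: force noise is about ±0.6 N, and the tab, now at about (178,66) in this crop, has only crept a few degrees. I'll continue the same stroke from here with averaged readings.

```bash
cat >> h.py <<'E'
def force(robot,t,f0,n=5):
    v=[]
    for _ in range(n): v.append(-(np.array(robot.current_contact_force())-f0)[:2]@t); robot.sleep(.01)
    return float(np.mean(v))
def push(robot,s,f0,base,step=1.0,smax=75,speed=40,fmax=9):
    """step on until the force falls back towards free-play level after the detent, or reaches fmax"""
    L=[]; mx=0; r="none"
    while s<smax:
        s+=step; p,o,t=pose(s); robot.move_linear(p,o,speed=speed); F=force(robot,t,f0); L.append((round(float(s),1),round(F,1)))
        if F>fmax: r="limit"; break
        if mx>3.8 and F<mx-1.7: r="click"; break
        mx=max(mx,F)
    print(L,r,round(robot.current_t(),2)); return r,s
E
python3 - <<'E'
from bench import robot
from h import *
f0=np.array([-0.25,.16,0])
a=[robot.current_contact_force() for _ in range(4)]; print(np.round(a,2))
r,s=push(robot,28.1,f0,2)
d=robot.get_image("top"); cv2.imwrite("pics/t4.png",cv2.resize(d["img"][170:270,270:403],None,fx=3,fy=3,interpolation=cv2.INTER_CUBIC))
E
```

```text
[[-2.93 -2.55  1.07]
 [-2.93 -2.55  1.07]
 [-2.93 -2.55  1.07]
 [-2.93 -2.55  1.07]]
[(29.1, 4.1), (30.1, 3.5), (31.1, 3.6), (32.1, 3.8), (33.1, 3.2), (34.1, 3.2), (35.1, 3.3), (36.1, 3.4), (37.1, 3.3), (38.1, 3.0), (39.1, 2.7), (40.1, 2.8), (41.1, 2.7), (42.1, 2.7), (43.1, 2.5), (44.1, 2.3)] click 20.14
```

View pics/t4.png

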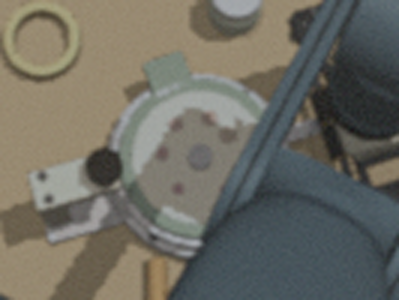

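The detent force fades from about 5 N to 2 N rather than stepping. The tab at (166,71) is about half a notch on, so the click is close. I'll continue in fine steps until the click or the first sign of the stop.

```bash
python3 - <<'E'
from bench import robot
from h import *
f0=np.array([-0.25,.16,0])
r,s=push(robot,44.1,f0,2,step=.7,smax=52,fmax=4)
d=robot.get_image("top"); cv2.imwrite("pics/t5.png",cv2.resize(d["img"][170:270,270:403],None,fx=3,fy=3,interpolation=cv2.INTER_CUBIC))
E
```

```text
[(44.8, 2.0), (45.5, 2.0), (46.2, 2.5), (46.9, 2.2), (47.6, 2.1), (48.3, 1.8), (49.0, 1.9), (49.7, 2.0), (50.4, 1.8), (51.1, 1.8), (51.8, 3.0), (52.5, 4.7)] limit 23.69
```

View pics/t5.png

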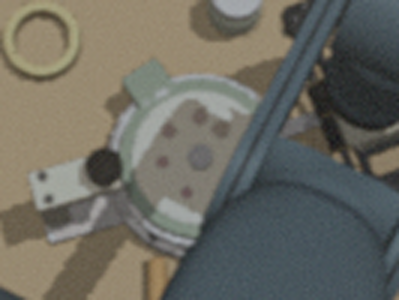

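It clicked: the tab is at (147,83), about 25° on from the start, and the stop was first felt at s ≈ 52. I'll do the next two strokes quickly up to s = 49 and then feel for the stop, checking the tab angle in code after each.

```bash
cat >> h.py <<'E'
def tab(robot,save=None):
    d=robot.get_image("top"); im=cv2.GaussianBlur(d["img"],(3,3),0).astype(float); A=np.arange(-10,135,1.)
    g=[]
    for a in A:
        P=[[C[0]+r*np.cos(np.radians(a)),C[1]+r*np.sin(np.radians(a)),62] for r in (86,89,92,95)]
        uv=proj(d,P).round().astype(int); c=im[uv[:,1],uv[:,0]].mean(0); g.append(c[1]-c[2])
    g=np.array(g); w=g>3
    if save: cv2.imwrite(save,cv2.resize(d["img"][170:270,270:403],None,fx=5,fy=5,interpolation=cv2.INTER_CUBIC))
    m=A[w]; print("tab",m.mean().round(1) if len(m) else None,m.min() if len(m) else 0,m.max() if len(m) else 0,len(m)); return m
def back(robot):
    p,o,_=pose(24); robot.move_linear(p,o,speed=150)
    p,o,_=pose(-5); robot.move_linear(p,o,speed=150)
def fullstroke(robot):
    f0=np.array([-0.25,.16,0])
    for s in (24,49): p,o,_=pose(s); robot.move_linear(p,o,speed=70)
    return push(robot,49,f0,2,step=.7,smax=54,fmax=3.9)
E
python3 - <<'E'
from bench import robot
from h import *
tab(robot)
for k in range(2):
    back(robot); robot.sleep(.2); tab(robot)
    r,s=fullstroke(robot); m=tab(robot)
    if r!="limit" or not 50<s<53.8: print("odd"); break
back(robot); robot.sleep(.2); tab(robot,"pics/t6.png"); print(robot.current_t())
E
```

```text
tab 35.5 25.0 46.0 22
tab 35.5 25.0 46.0 22
[(49.7, 2.1), (50.4, 2.3), (51.1, 2.2), (51.8, 2.7), (52.5, 4.4)] limit 27.3
tab 60.0 49.0 71.0 23
tab 59.5 49.0 70.0 22
[(49.7, 2.1), (50.4, 1.9), (51.1, 2.4), (51.8, 3.2), (52.5, 4.8)] limit 30.86
tab 79.0 72.0 86.0 15
tab 79.0 72.0 86.0 15
31.8833
```

The tab centres read 35.5°, then 59.5°. Now its trailing edge is at 72°, which puts its centre at about 83.5° with the front hidden by the stamp. One more click gives about 107.5°, and the stamp is at 106.5°.

```bash
python3 - <<'E'
from bench import robot
from h import *
r,s=fullstroke(robot); back(robot)
p,o,_=pose(-12); robot.move_linear(p,o,speed=100)
p[2]=200; robot.move_linear(p,speed=200)
tab(robot)
robot.move_ptp([564.9,34.2,195],[np.pi,0,np.pi/2+.5]); print(robot.current_t())
d=robot.get_image("scene"); cv2.imwrite("pics/s7.png",cv2.resize(d["img"][180:300,240:400],None,fx=5,fy=5,interpolation=cv2.INTER_CUBIC))
E
```

```text
[(49.7, 2.1), (50.4, 2.1), (51.1, 2.2), (51.8, 2.8), (52.5, 4.4)] limit 34.42
tab 116.5 114.0 119.0 6
37.2167
```

View pics/s7.png

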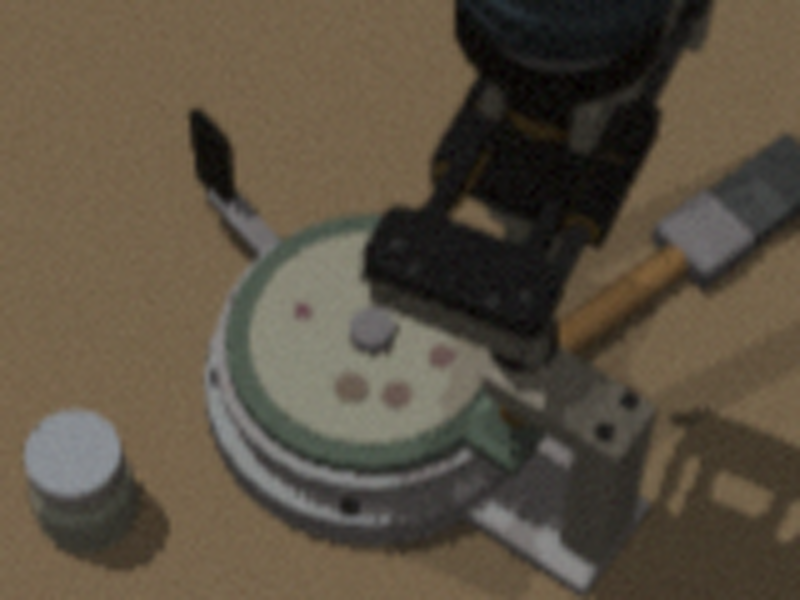

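The tab, at (500,430), is under the stamp arm. The lever has sprung back (paddle at (210,150)) and the fingers are over the button. Pressing now.

```bash
python3 - <<'E'
from bench import robot
import numpy as np
X,Y=564.9,34.2
robot.move_linear([X,Y,160],speed=80); robot.sleep(.1)
f0=robot.current_contact_force()[2]
z=160
st=robot.move_linear([X,Y,134],speed=15,f_stop=10)
def F():
    v=[]
    for _ in range(6): v.append(robot.current_contact_force()[2]-f0); robot.sleep(.02)
    return float(np.mean(v))
f=F(); z=robot.current_tcp_pos()[2]; print(st,z,f,robot.current_t())
while f<9.5 and z>130: 
    z-=.7; robot.move_linear([X,Y,z],speed=20); f=F(); print(z,f)
robot.sleep(.3); print(robot.current_tcp_pos(),robot.current_contact_force(),robot.current_t())
E
```

```text
True 135.81456128297657 8.041727985590905 39.675
135.11456128297658 7.050139606111494
134.4145612829766 9.173818566254434
133.7145612829766 10.090150426607424
[565.22911422  34.20731346 134.87608056] [-3.22009312  0.58123115 11.83980066] 41.025
```

A force of 10.5 N with 18.1 mm of descent, less 4.2 mm of cushion, puts the stamp 13.9 mm down, on its end stop. Releasing it and clearing away.

```bash
python3 - <<'E'
from bench import robot
from h import *
robot.move_linear([564.9,34.2,165],speed=40)
robot.move_linear([564.9,34.2,240],speed=150); robot.sleep(.3)
tab(robot); print(robot.current_t(),robot.current_contact_force()); print(robot.hand_in())
E
```

```text
tab 65.1 14.0 134.0 85
42.9583 [ 0.44149963 -0.09522527  0.259026  ]
the job is handed in; nothing more can be done
None
```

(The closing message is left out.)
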